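Tune a coil with the plastic tuning tool

ROBOT

A 7-joint arm with a two-finger parallel gripper is mounted at the origin on the work surface. World frame = base frame: x ahead of the robot, y to its left, z up, the work surface at z = 0. Lengths are in m, angles in rad, forces in N, time in s.
With the tool pointing down it reaches from about 0.4 to 0.85 m from the base axis. Payload 10.4 kg.
Tool frame: the origin (TCP) lies midway between the tips of the shut fingers; the grasp point (between the pads) lies 19 mm behind it (manip.pinch_z is the distance from the TCP to the grasp point, in m); y points along the fingers, x is the direction in which the jaws open and shut, and the axes are right-handed (so a half turn about y gives the same grasp; the last joint's range is limited). The gripper opens to 85 mm and grips with 20 to 120 N. Pads are 22 mm wide; open, the fingers measure 114 mm over their backs; the gripper's body (76 mm by 85 mm) begins 54 mm behind the grasp point. The pads swing forward as they close: fully open they stand 13 mm farther back than shut.
Start: joints at [-1.207, 0.332, -0.065, 1.46, 0.022, 1.35, -0.088], TCP at [0.236, 0.579, 0.231] pointing down, gripper open.
Joint ranges: [-2.6, 2.6], [-0.5, 2.12], [-1.47, 1.34], [0.16, 2.42], [-1.27, 4.41], [0.06, 2.06], [-2.6, 2.6]. Speed limits (rad/s): [2.22, 2.22, 2.79, 2.79, 3.14, 3.14, 3.14].

INTERFACE

Orientations are given as a unit quaternion [x, y, z, w].
In Python, from workcell import manip gives the robot as it stands.
- The arm moves only by the shell command python3 -m pendant 'ROWS' [OPENING] [FORCE]. ROWS is a JSON object of lists of equal length, an entry for each row: "offset": the shift along the tool's x, y, z scaled (see below), a list of three; "turn": the turn, a rotation vector about the tool's x, y, z scaled (see below), a list of three. A call has 1 to 12 rows; each row is the pose to reach, as a shift and turn from the pose measured when the call began, along the tool's axes at that moment; what a row does not reach only later rows make up. The controller multiplies each number of a shift by 200 mm and each number of a turn by 45 degrees. A row lasts 1/8 s, in which the tool goes at most 62.5 mm and 10.7 degrees, less where a joint would pass 70% of its speed; a pose out of reach is approached as far as the arm can. A call with a number of a shift or a turn outside -1 to 1 is refused whole. A call with a gripper value outside its range is refused whole. OPENING is the opening in per cent of the stroke, from 0 (shut) to 100 (fully open), set as the call begins (- or left out, the last holds). The fingers move at their own pace and stop on an object; FORCE is the grip in N (left out, the last holds). Time passes only in rows, so rows that repeat a pose let the fingers close. It gives the time, the measured TCP pose, the force and the opening at its end, in the units of the state.
- manip.get_obs(): the state, without advancing time (a new reading comes with each control period).
- manip.camera(name): name is "side" or "top" or "wrist"; returns (picture, depth): 420x560x3 uint8, red, green, blue; 420x560 float32, m along the optical axis (not along the pixel's ray), 0 where there is no reading.
- manip.camera_model(name): a dict with "intrinsics" (3x3 intrinsics, pixels), "R" (3x3) and "t" (3): a world point X has camera coordinates R X + t; the wrist camera has in their place "tool_from_camera" (4x4, takes a point from camera to tool coordinates, whose origin is the TCP and whose axes are the tool frame's). Camera axes: x right, y down, z forward; pixel columns grow to the right and rows downward; lengths in m; the calibration is good to about 2 mm. A picture is of the moment at which its call begins: read the wrist's pose just before it. camera_model takes no time and is no camera call.
- manip.hand_in(): hands the job in, once; it reports no verdict.
The state is a dict: "clock": time; "joint_pos": joint angles; "joint_velocities": joint speeds; "tau": joint torques, N m; "position": TCP position; "ee_rot": TCP orientation; "ft_force": force on the tool from outside, world axes, zero at the start; "torque": the same for the moment, N m; "grip_width": opening from 0.0 (shut) to 1.0 (fully open).
Only numpy, scipy, OpenCV 4.12 (cv2) and the standard library are available. Lean on these libraries where they do the work, as an engineer would, in place of code of your own. Each camera call takes 0.05 s, during which the arm holds its last target. There are 200 camera calls.

TASK

Take the white plastic tuning tool out of the stand, seat its blade gently in the slot of the yellow coil's screw and, pressing lightly (never with more than 20 N), turn the screw until its pointer is in line with the white mark on the collar, within about 8 degrees. Then put the tool back upright, fully down in the same hole it came from, and let go. Keep the gripper off the coils, leave the blue and red screws as they are set, and do not move the other things.

Things in the scene. Friction and masses are not known exactly. Their poses are not given: they have to be found in the camera images.
- tuner: White plastic tuning tool with green bands, starting upright, blade down, in any of the stand's holes. Origin: centre of the blade's lower edge (tip); z up along the tool. Blade 12 mm wide along the tool's x, 2.5 mm thick along y, 8 mm long; then a round shank of 12 mm diameter to 51 mm above the tip, then the handle. About 40 g, centre of mass 70 mm above the tip.
- tuner_handle (a point): Point on the tuner's axis 85 mm above its tip, with the tool's axes. The handle is square, 18 x 18 mm, faces square to the tool's x and y, from 51 to 111 mm above the tip (its top end).
- stand: Black tool stand, fixed: block 56 mm (x) by 190 mm (y) by 55 mm high, origin at the centre of its underside. Three vertical square holes 16 x 16 mm at y = -65, 0, +65 mm on its centre line. A tool hangs by the lower end of its handle, which rests about on the block's top; the tuner's tip is then about 4 mm above the table.
- coil_yellow: The coil to tune, the one with the YELLOW screw on its axis: fixed, round, 50 mm in diameter, black collar on top, standing on the green board. Origin: centre of its underside, 20 mm above the table; z up. A small white mark lies on the collar, on the +x side of the axis.
- yellow_collar (a point): Centre of the yellow coil's collar top, 25 mm above its origin. Above it the screw's head, 28 mm in diameter, 10 mm thick, pointer nose to 21 mm from the axis. Slot along the pointer, through the axis: 4 mm wide, 5 mm deep, open-ended, flat bottom. Its height is not reported and varies: head top 12 to 22 mm above this point. It does not sink when pressed or turned.
- core_yellow (a joint): Angle of the yellow screw's pointer (and slot) from the coil's +x direction, the white mark, counter-clockwise seen from above, rad. 0: pointer exactly at the mark. It starts between 0.6 and 1.4, so it needs turning clockwise seen from above. Turning it takes about 0.04 N m (some 8 N of the blade's contact force, added over both ends); it stays where it is left; stops at -0.8 and 1.9.
- coil_blue: Looks the same and measures the same as coil_yellow but its screw is BLUE. Already tuned: its screw must stay as it is.
- coil_red: Looks the same and measures the same as coil_yellow but its screw is RED. Already tuned: its screw must stay as it is.
- core_blue (a joint): Angle of the blue screw, as for core_yellow; starts at 0.
- core_red (a joint): Angle of the red screw, as for core_yellow; starts at 0.
- board: Green circuit board on an aluminium fixture plate, fixed: 150 mm (x) by 240 mm (y), top 20 mm above the table, origin under its centre. The three coils stand in a row along its y, at x = 0 and y = -70, 0 and +70 mm, in any order, all with the board's yaw; small parts beside them up to 8 mm high.
- driver_a: Amber round-handled screwdriver with a black band, standing in another hole of the stand; handle 22 mm in diameter, top 100 mm above its origin (tip). Bystander.
- driver_b: A second one like driver_a. Bystander.
- pliers: Amber-handled pliers lying on the mat, about 150 mm long, 14 mm high. Bystander.
- cutters: Amber-handled side cutters lying on the mat, about 120 mm long, 14 mm high. Bystander.
- round_board: Loose round green circuit board, 76 mm in diameter, 12 mm high with its parts. Bystander.
- parts_tray: Grey divided tray 90 x 130 x 25 mm. Bystander.
- bobbin: Bare aluminium bobbin, 54 mm in diameter, 40 mm high. Bystander.
- jar: Small amber jar, 48 mm in diameter, 55 mm high. Bystander.

How it is judged:
On the way, in this order (a step that is already met when the one before it is completed fails the run):
1. the tuning tool is lifted clear of the stand (tip more than 56 mm above the table) (height (world z) of tuner above 0.056 m), for 0.1 s.
2. the upright tool presses on the yellow screw, tip within 5 mm of its axis, before the pointer comes near the mark (horizontal distance between tuner and coil_yellow below 0.005 m and angle between tuner's own z axis and vertical below 0.2 rad and contact force between tuner and coil_yellow above 0.5 N and value of joint core_yellow above 0.3 rad), for 0.1 s.
3. with the upright tool on the screw (tip within 5 mm of the axis, blade along the slot), the pointer is within 0.14 rad of the mark (horizontal distance between tuner and coil_yellow below 0.005 m and angle between tuner's own z axis and vertical below 0.2 rad and value of joint core_yellow between -0.14 and 0.14 rad and angle between the x axis of tuner and the x axis of coil_yellow, either way round below 0.5 rad), for 0.2 s.
At the end, for the whole second after the job is handed in: The yellow screw's pointer is within 0.14 rad (8 degrees) of the white mark, the blue and red screws are within 0.1 rad of theirs, and the tuning tool is back in its own hole: tip within 10 mm of where it started and less than 9 mm above the table, upright within 0.15 rad, at rest and released (value of joint core_yellow between -0.14 and 0.14 rad and distance of tuner from where it was at the start of the episode below 0.01 m and angle between tuner's own z axis and vertical below 0.15 rad and height (world z) of tuner below 0.009 m and linear speed of tuner below 0.02 m/s and value of joint core_blue between -0.1 and 0.1 rad and value of joint core_red between -0.1 and 0.1 rad); the robot touches nothing.
It fails at once if the tuning tool loads the yellow coil or its screw with more than 20 N (contact force between tuner and coil_yellow above 20 N).
It fails at once if the gripper or arm itself touches a coil or its screw (contact force between any of the fingers, the arm and coil_yellow above 0.5 N or contact force between any of the fingers, the arm and coil_blue above 0.5 N or contact force between any of the fingers, the arm and coil_red above 0.5 N).
It fails at once if the blue or the red screw is turned by more than 0.1 rad (value of joint any of core_blue, core_red above 0.1 rad or value of joint any of core_blue, core_red below -0.1 rad).
It fails at once if a bystander is moved (screwdrivers in the stand more than 15 mm, others more than 20 mm) (distance of any of driver_a, driver_b from where it was at the start of the episode above 0.015 m or distance of any of pliers, cutters, round_board, parts_tray, bobbin, jar from where it was at the start of the episode above 0.02 m).
It also fails if it takes over 67 s, if anything falls off the work surface, if the arm or the gripper's body presses on something with over 40 N, if the wrist force passes 120 N, or if a joint passes its speed limit or range.

## Working session

There is one attempt and no reset: what is moved stays moved. The work goes in short steps, Python scripts to look and compute and a shell command to move; the robot and the scene stay as the last step left them, time stands still between calls to the robot, and variables do not carry over. Pictures are saved under pics/ and viewed, about 8 in all and at most 12, crops included, and the job is handed in when it is done.

```bash
mkdir -p pics; ls; cat > h.py <<'E'
import numpy as np, cv2
from scipy.spatial.transform import Rotation as R
from workcell import manip
def cam(n):
    o=manip.get_obs(); im,d=manip.camera(n); m=manip.camera_model(n); K=np.array(m["intrinsics"])
    if n=="wrist":
        T=np.eye(4);T[:3,:3]=R.from_quat(o["ee_rot"]).as_matrix();T[:3,3]=o["position"];T=T@np.array(m["tool_from_camera"])
    else:
        T=np.eye(4);T[:3,:3]=np.array(m["R"]).T;T[:3,3]=-T[:3,:3]@np.array(m["t"])
    return im,d,K,T
def pts(d,K,T):  # world xyz image
    v,u=np.mgrid[:d.shape[0],:d.shape[1]]
    c=np.stack([(u-K[0,2])/K[0,0]*d,(v-K[1,2])/K[1,1]*d,d],-1)
    P=c@T[:3,:3].T+T[:3,3]; P[d==0]=np.nan; return P
def ray(u,v,z,K,T): # to plane z
    r=T[:3,:3]@np.array([(u-K[0,2])/K[0,0],(v-K[1,2])/K[1,1],1.]); return T[:3,3]+r*(z-T[2,3])/r[2]
def save(n,im): cv2.imwrite("pics/"+n,cv2.cvtColor(im,cv2.COLOR_RGB2BGR))
E
python3 - <<'E'
from h import *
o=manip.get_obs(); print(o["clock"],o["position"],o["ee_rot"],o["grip_width"],manip.pinch_z)
print(R.from_quat(o["ee_rot"]).as_matrix().round(3))
a=cam("top");s=cam("side");print(a[2],a[3],s[3])
save("top.png",a[0]);save("side.png",s[0]);np.savez("s.npz",a0=a[0],a1=a[1],a2=a[2],a3=a[3],s0=s[0],s1=s[1],s2=s[2],s3=s[3])
print(manip.camera_model("wrist"))
E
```

```text
pics
0.0 [0.23564474 0.57847392 0.23049253] [ 0.58707172  0.39418938 -0.39500036 -0.58646078] 1.0000690841754405 0.0187
[[ 0.377 -0.    -0.926]
 [ 0.926 -0.001  0.377]
 [-0.001 -1.    -0.   ]]
[[402.89625401   0.         281.20589767]
 [  0.         402.89625401 204.81080227]
 [  0.           0.           1.        ]] [[-2.07824310e-02 -9.86327439e-01  1.63481720e-01  3.87194994e-01]
 [-9.99783667e-01  2.06404482e-02 -2.56722706e-03  5.77484234e-02]
 [-8.42209478e-04 -1.63499707e-01 -9.86543023e-01  1.08645277e+00]
 [ 0.00000000e+00  0.00000000e+00  0.00000000e+00  1.00000000e+00]] [[-0.90331205 -0.21925071  0.36872276  0.17358294]
 [-0.42897307  0.46782335 -0.77273761  0.89157541]
 [-0.00307384 -0.85619533 -0.51664312  0.61879206]
 [ 0.          0.          0.          1.        ]]
{'intrinsics': array([[312.40814481,   0.        , 279.28778906],
       [  0.        , 312.40814481, 208.84523282],
       [  0.        ,   0.        ,   1.        ]]), 'tool_from_camera': array([[ 9.99999556e-01,  2.40761621e-04,  9.11145915e-04,
        -4.39666584e-04],
       [-7.92651155e-04, -3.08086060e-01,  9.51358161e-01,
        -1.41248912e-01],
       [ 5.09761889e-04, -9.51358461e-01, -3.08085733e-01,
         7.88769350e-02],
       [ 0.00000000e+00,  0.00000000e+00,  0.00000000e+00,
         1.00000000e+00]])}
```

View pics/top.png

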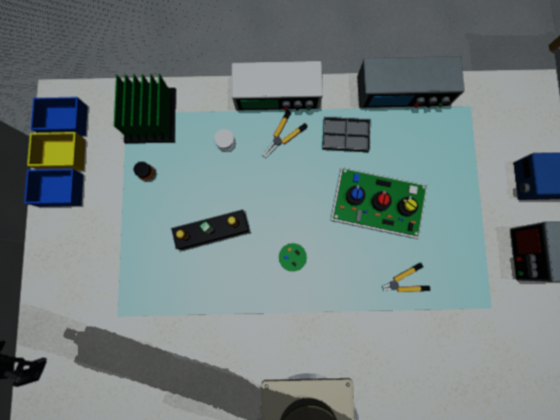

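View pics/side.png

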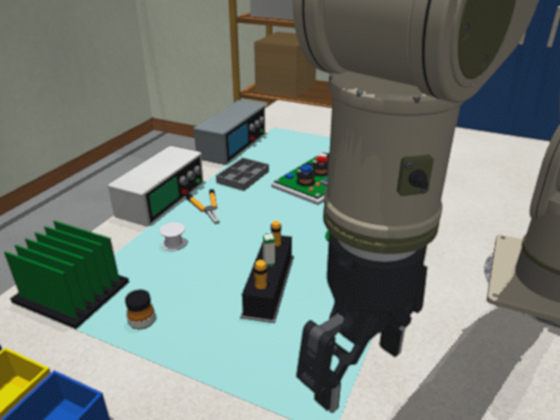

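Top view: the tuner (green/white) stands in the middle hole at about (207,226), with drivers at (180,234) and (232,220). The coils are blue (356,195), red (381,200) and yellow (408,206). The side view shows the tuner between the drivers. Next step: measure.

```bash
python3 - <<'E'
from h import *
z=np.load("s.npz");im,d,K,T=[z["a%d"%i] for i in range(4)]
P=pts(d,K,T);hsv=cv2.cvtColor(im,cv2.COLOR_RGB2HSV)
def rect(m,zz,box):
    mm=np.zeros(m.shape,np.uint8);x0,x1,y0,y1=box;mm[y0:y1,x0:x1]=m[y0:y1,x0:x1]
    mm=cv2.morphologyEx(mm,cv2.MORPH_CLOSE,np.ones((7,7)))
    c=max(cv2.findContours(mm,0,1)[0],key=cv2.contourArea)
    w=np.array([ray(u,v,zz,K,T)[:2] for u,v in c[:,0]],np.float32)
    r=cv2.minAreaRect(w);print(r,[np.round(b,3).tolist() for b in cv2.boxPoints(r)])
h=P[...,2]
rect(((h>.045)&(h<.065)).astype(np.uint8),.055,(160,260,200,260))
rect(((hsv[...,0]>45)&(hsv[...,0]<75)&(hsv[...,1]>120)).astype(np.uint8),.02,(325,435,160,245))
for n,(x0,x1,y0,y1),lo,hi,zz in [("yel",(396,422,194,218),22,33,.06),("red",(370,394,188,212),0,6,.06),("blu",(345,369,183,207),108,125,.06),("tun",(195,218,216,238),45,85,.118),("dA",(170,190,224,244),15,30,.1),("dB",(222,242,210,230),15,30,.1)]:
    s=hsv[y0:y1,x0:x1];m=(s[...,0]>=lo)&(s[...,0]<=hi)&(s[...,1]>100)&(s[...,2]>80)
    v,u=np.nonzero(m);Q=P[y0:y1,x0:x1][m]
    print(n,m.sum(),u.mean()+x0,v.mean()+y0,ray(u.mean()+x0,v.mean()+y0,zz,K,T).round(4),np.nanmedian(Q,0).round(4),np.nanmax(P[y0:y1,x0:x1,2]).round(4))
big=lambda x0,x1,y0,y1:cv2.resize(im[y0:y1,x0:x1],(390,390),interpolation=cv2.INTER_CUBIC)
save("c1.png",np.hstack([big(320,440,150,270),big(165,255,185,275)]))
E
```

```text
((0.5002397894859314, 0.2410081923007965), (0.05749257653951645, 0.190543070435524), 13.760913848876953) [[0.44999998807907104, 0.3269999921321869], [0.4950000047683716, 0.1420000046491623], [0.5509999990463257, 0.1550000011920929], [0.5049999952316284, 0.3400000035762787]]
((0.567022442817688, -0.2092575877904892), (0.22625045478343964, 0.13686507940292358), 76.63409423828125) [[0.4740000069141388, -0.30300000309944153], [0.6069999933242798, -0.33500000834465027], [0.6600000262260437, -0.11500000208616257], [0.5270000100135803, -0.08299999684095383]]
yel 104 410.3076923076923 204.1346153846154 [ 0.5521 -0.2783  0.06  ] [ 0.5517 -0.2769  0.0645] 0.0696
red 92 383.44565217391306 198.40217391304347 [ 0.5686 -0.2099  0.06  ] [ 0.5682 -0.2108  0.0626] 0.0672
blu 92 357.0869565217391 192.8695652173913 [ 0.5846 -0.1424  0.06  ] [ 0.5836 -0.1424  0.0629] 0.0684
tun 24 203.875 224.875 [0.5024 0.2431 0.118 ] [0.505  0.2459 0.113 ] 0.1201
dA 52 179.5 233.5 [0.4846 0.3061 0.1   ] [0.4853 0.306  0.1034] 0.1083
dB 48 231.10416666666666 219.83333333333334 [0.5157 0.1795 0.1   ] [0.5148 0.1793 0.1033] 0.1076
```

View pics/c1.png

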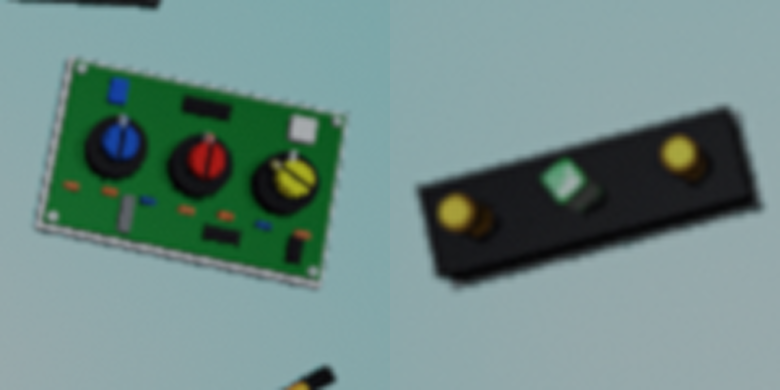

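```bash
python3 -m pendant '{"offset":[[-0.13,0,-0.23],[-0.26,0,-0.46],[-0.40,0,-0.70],[-0.53,0,-0.93],[-0.53,0,-0.93]],"turn":[[0,0,0],[0,0,0],[0,0,0],[0,0,0],[0,0,0]]}' 100
python3 -m pendant '{"offset":[[-0.13,0.05,-0.23],[-0.26,0.1,-0.46],[-0.40,0.2,-0.70],[-0.53,0.3,-0.93],[-0.53,0.3,-0.93],[-0.53,0.3,-0.93]],"turn":[[0,0,0],[0,0,0],[0,0,0],[0,0,0],[0,0,0],[0,0,0]]}'
python3 - <<'E'
from h import *
im,d,K,T=cam("wrist");save("w1.png",im);print(T.round(3).tolist(),manip.get_obs()["joint_pos"])
P=pts(d,K,T);h=P[...,2];m=(h>.108)&(h<.125);print(m.sum(),np.nanmax(h))
np.savez("w1.npz",im=im,d=d,K=K,T=T)
E
```

```text
clock: 0.72
position: [0.3713, 0.4062, 0.2307]
ee_rot: [0.589, 0.392, -0.393, -0.587]
ft_force: [-1.1, 0.8, 0.6]
grip_width: 1.001
clock: 1.48
position: [0.5017, 0.238, 0.171]
ee_rot: [0.589, 0.392, -0.393, -0.587]
ft_force: [0.7, 0.7, 1.3]
grip_width: 0.998
[[0.383, 0.879, 0.285, 0.429], [0.924, -0.364, -0.119, 0.268], [-0.001, 0.309, -0.951, 0.312], [0.0, 0.0, 0.0, 1.0]] [-0.70293688  0.21919887  0.20116879  1.73812913 -0.04500631  1.18951446
  0.68905083]
739 0.266985239062885
```

View pics/w1.png

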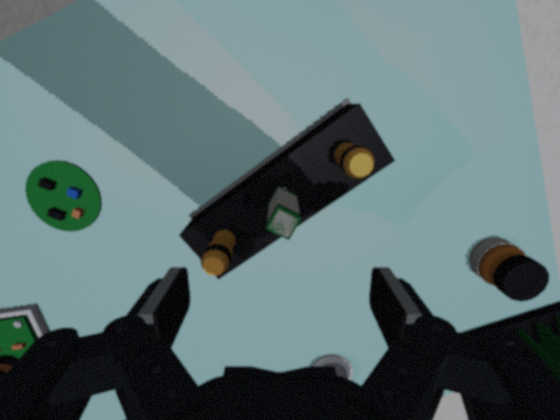

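Wrist view: the tuner's top square is centred near (284,220), with drivers at (358,162) and (215,262). I'll get its centre and yaw from the depth points.

```bash
python3 - <<'E'
from h import *
z=np.load("w1.npz");im,d,K,T=[z[k] for k in("im","d","K","T")]
P=pts(d,K,T);h=P[...,2]
for lo in(.105,.110,.112):
    m=((h>lo)&(h<.125)).astype(np.uint8);m[:,:250]=0;m[:,320:]=0
    c=max(cv2.findContours(m,0,1)[0],key=cv2.contourArea)
    w=np.array([ray(u,v,.115,K,T)[:2] for u,v in c[:,0]],np.float32)
    print(cv2.minAreaRect(w),cv2.minAreaRect(c),np.nanmedian(h[m>0]),m.sum())
m=((h>.11)&(h<.125));m[:,:250]=0;m[:,320:]=0
Q=P[m];print(np.nanmean(Q,0))
for s,b in((slice(0,3),0),):
    hsv=cv2.cvtColor(im,cv2.COLOR_RGB2HSV)
    for (x0,x1,y0,y1) in((335,380,140,185),(195,240,240,280)):
        q=P[y0:y1,x0:x1];k=q[...,2]>.094;print(np.nanmean(q[k],0),np.nanmax(q[...,2]))
m=(h>.045)&(h<.062);m=m.astype(np.uint8);m[290:]=0
m=cv2.morphologyEx(m,cv2.MORPH_CLOSE,np.ones((41,41)))
c=max(cv2.findContours(m,0,1)[0],key=cv2.contourArea);w=np.array([ray(u,v,.055,K,T)[:2] for u,v in c[:,0]],np.float32);print(cv2.minAreaRect(w))
save("w1c.png",cv2.resize(im[170:260,240:330],(540,540),interpolation=cv2.INTER_CUBIC))
E
```

```text
((0.4968824088573456, 0.24252064526081085), (0.019120847806334496, 0.020100973546504974), 39.927581787109375) ((283.4000244140625, 221.2000274658203), (28.621667861938477, 28.621667861938477), 26.56505012512207) 0.11334711960540714 781
((0.4974929392337799, 0.24225202202796936), (0.018537230789661407, 0.018839366734027863), 40.179779052734375) ((283.4000244140625, 222.2000274658203), (27.72724151611328, 26.832815170288086), 26.56505012512207) 0.11344124608018863 709
((0.49773576855659485, 0.24216920137405396), (0.01824498176574707, 0.01812775805592537), 39.48588180541992) ((283.5000305175781, 222.50003051757812), (27.280029296875, 25.491172790527344), 26.56505012512207) 0.11347990220950002 672
[0.49801697 0.24196061 0.11335101]
[0.48190393 0.30394494 0.10034843] 0.10455244068257369
[0.51204473 0.18071677 0.10025084] 0.10441091414981693
((0.49775606393814087, 0.2418556660413742), (0.05687911808490753, 0.18882042169570923), 13.628988265991211)
```

View pics/w1c.png

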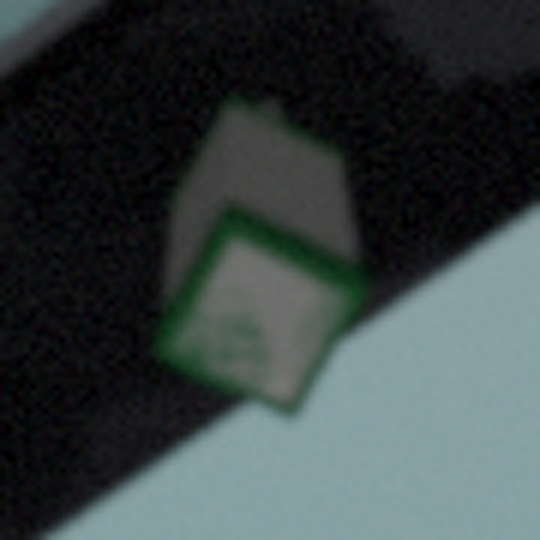

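The tuner is at (0.498, 0.242), with face yaw about 40° against a jaw yaw of 67.5°. I'll turn the jaws -27.5°, narrow them and go down.

```bash
python3 -m pendant '{"offset":[[0.011,0,0.025],[0.011,0,0.025],[0.011,0,0.025],[0.011,0.05,0.025],[0.011,0.15,0.025],[0.011,0.25,0.025],[0.011,0.35,0.025],[0.011,0.43,0.025],[0.011,0.48,0.025],[0.011,0.48,0.025]],"turn":[[0,0.2,0],[0,0.4,0],[0,0.61,0],[0,0.61,0],[0,0.61,0],[0,0.61,0],[0,0.61,0],[0,0.61,0],[0,0.61,0],[0,0.61,0]]}' 45 40
python3 - <<'E'
from h import *
o=manip.get_obs();M=R.from_quat(o["ee_rot"]).as_matrix();print(M.round(4),o["joint_pos"])
E
```

```text
clock: 2.78
position: [0.4974, 0.2424, 0.0748]
ee_rot: [0.665, 0.242, -0.243, -0.663]
ft_force: [0.2, -1.0, -0.4]
grip_width: 0.452
[[ 7.643e-01 -6.000e-04 -6.449e-01]
 [ 6.449e-01 -2.400e-03  7.643e-01]
 [-2.000e-03 -1.000e+00 -1.400e-03]] [-0.7394062   0.3212886   0.23637478  1.83763242 -0.08622912  0.99445804
  0.23333074]
```

```bash
python3 -m pendant '{"offset":[[0,0,0],[0,0,0],[0,0,0],[0,0,0],[0,0,0],[0,0,0]],"turn":[[0,0,0],[0,0,0],[0,0,0],[0,0,0],[0,0,0],[0,0,0]]}' 0 60
python3 -m pendant '{"offset":[[0,-0.05,0],[0,-0.15,0],[0,-0.3,0],[0,-0.45,0],[0,-0.6,0],[0,-0.7,0],[0,-0.7,0]],"turn":[[0,0,0],[0,0,0],[0,0,0],[0,0,0],[0,0,0],[0,0,0],[0,0,0]]}'
python3 - <<'E'
from h import *
o=manip.get_obs();M=R.from_quat(o["ee_rot"]).as_matrix();print(M.round(4),o["joint_pos"],o["ft_force"])
im,d,K,T=cam("side");p=np.array(o["position"]);im2,_,K2,T2=cam("wrist")
def pr(X):
    c=T[:3,:3].T@(X-T[:3,3]);return (K@c)[:2]/c[2],c[2]
tip=p+[0,0,.0187-.086];u,dep=pr(tip);print(u,dep)
u=u.astype(int);x0,y0=max(u[0]-60,0),max(u[1]-80,0)
save("s2.png",np.hstack([cv2.resize(im[y0:y0+110,x0:x0+110],(440,440),interpolation=cv2.INTER_CUBIC),cv2.resize(im2[120:270,230:330],(293,440),interpolation=cv2.INTER_CUBIC)]))
print(x0,y0)
E
```

```text
clock: 3.52
position: [0.4978, 0.2426, 0.0754]
ee_rot: [0.665, 0.243, -0.243, -0.664]
ft_force: [-2.1, 0.5, 5.8]
grip_width: 0.204
clock: 4.4
position: [0.4985, 0.2431, 0.2171]
ee_rot: [0.664, 0.244, -0.242, -0.664]
ft_force: [0.0, 0.2, -1.7]
grip_width: 0.201
[[ 7.644e-01  2.800e-03 -6.448e-01]
 [ 6.448e-01  1.000e-04  7.644e-01]
 [ 2.200e-03 -1.000e+00 -1.800e-03]] [-0.75954853  0.18049605  0.25211591  1.68662097 -0.04541944  1.27788592
  0.2023876 ] [ 0.04661584  0.1933877  -1.73900151]
[268.19279443 220.10814089] 0.8631707557748727
208 140
```

View pics/s2.png

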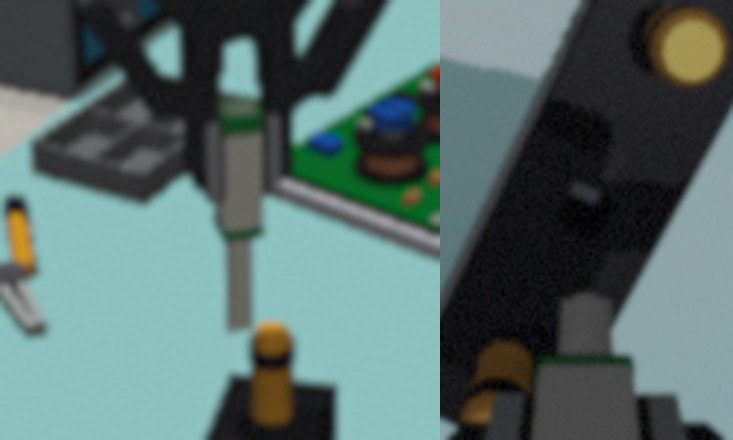

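The tool is lifted and upright. Blade orientation is unclear from this view, so I'll measure the width profile near the tip.

```bash
python3 - <<'E'
from h import *
o=manip.get_obs();p=np.array(o["position"])
for n in("side","wrist"):
    im,d,K,T=cam(n);np.savez("g_%s.npz"%n,im=im,d=d,K=K,T=T,p=p)
    Q=pts(d,K,T);near=np.hypot(Q[...,0]-p[0],Q[...,1]-p[1])<.03
    c0=p+[0,0,.0187-.086]
    print(n)
    for z in (-.006,-.003,0,.002,.004,.006,.008,.010,.012,.016,.022,.03,.045,.055):
        c=T[:3,:3].T@(c0+[0,0,z]-T[:3,3]);u,v=(K@c)[:2]/c[2];v=int(round(v));u=int(round(u))
        row=im[v,u-16:u+17].astype(int);print(z,v,u,"%.2f"%(K[0,0]/c[2]/1000),row.sum(1).tolist())
E
```

```text
side
-0.006 224 269 0.56 [520, 521, 522, 523, 522, 521, 521, 523, 524, 523, 520, 510, 479, 460, 459, 463, 429, 349, 265, 222, 226, 238, 237, 240, 235, 229, 256, 328, 415, 488, 520, 524, 523]
-0.003 223 269 0.56 [524, 522, 524, 522, 523, 521, 521, 524, 524, 521, 519, 493, 435, 378, 376, 386, 372, 331, 284, 265, 264, 269, 260, 269, 265, 275, 323, 397, 473, 510, 525, 526, 524]
0 221 269 0.56 [523, 524, 520, 526, 522, 523, 526, 524, 522, 525, 516, 478, 395, 319, 297, 297, 300, 305, 333, 394, 429, 430, 430, 427, 437, 453, 481, 506, 523, 527, 524, 523, 520]
0.002 220 269 0.56 [523, 522, 525, 520, 522, 522, 520, 522, 523, 525, 518, 478, 397, 316, 287, 296, 294, 300, 349, 432, 485, 496, 496, 492, 497, 506, 515, 523, 528, 521, 521, 521, 522]
0.004 219 269 0.56 [524, 522, 524, 522, 523, 522, 524, 524, 521, 524, 522, 480, 399, 311, 287, 296, 296, 300, 359, 452, 508, 521, 523, 519, 520, 521, 522, 527, 526, 527, 523, 524, 525]
0.006 218 269 0.56 [525, 526, 525, 520, 521, 526, 522, 524, 522, 526, 520, 481, 395, 310, 284, 294, 292, 300, 364, 454, 514, 526, 524, 524, 527, 524, 523, 524, 520, 521, 52
[... 3294 characters left out ...]
, 22, 17, 43, 56, 122, 191, 200, 214, 214, 226, 226, 222, 217, 224, 216, 213, 210, 208, 213, 205, 198, 226, 313, 405, 460, 475, 477, 481, 476, 471, 481]
0.03 241 280 1.61 [33, 48, 58, 60, 59, 77, 100, 136, 138, 139, 132, 124, 122, 126, 120, 134, 129, 124, 126, 119, 120, 114, 126, 120, 160, 201, 240, 253, 259, 274, 312, 375, 434]
0.045 252 280 1.74 [209, 222, 219, 220, 214, 212, 214, 213, 224, 219, 215, 218, 216, 226, 225, 212, 221, 220, 221, 217, 223, 216, 216, 219, 221, 225, 217, 222, 221, 220, 220, 262, 356]
0.055 260 280 1.84 [214, 225, 222, 222, 216, 223, 222, 223, 222, 219, 219, 218, 223, 220, 218, 223, 218, 221, 221, 218, 217, 221, 225, 216, 215, 221, 223, 220, 220, 216, 219, 208, 175]
```

Band and tip rows show full shank width right down to the tip in the side view. So the blade lies along the jaw axis (tool x), and the tip is about 71.4 mm below the TCP. Travelling to above the yellow coil.

```bash
for i in 1 2 3; do python3 -m pendant '{"offset":[[-0.08,0.0,-0.12],[-0.2,0.01,-0.3],[-0.33,0.02,-0.48],[-0.45,0.03,-0.66],[-0.494,0.03,-0.72],[-0.494,0.03,-0.72]],"turn":[[0,0,0],[0,0,0],[0,0,0],[0,0,0],[0,0,0],[0,0,0]]}'; done
cat > look.py <<'E'
from h import *
import sys
n=sys.argv[1]
o=manip.get_obs();p=np.array(o["position"]);M=R.from_quat(o["ee_rot"]).as_matrix()
ims=[cam("wrist") for _ in range(3)]
im=np.mean([a[0] for a in ims],0).astype(np.uint8);_,d,K,T=ims[0]
np.savez("w_%s.npz"%n,im=im,d=np.median([a[1] for a in ims],0),K=K,T=T,p=p,M=M)
print(p,M.round(4).tolist(),o["joint_pos"],o["ft_force"])
save(n+".png",np.hstack([cv2.resize(im[100:300,180:380],(560,560),interpolation=cv2.INTER_CUBIC)]))
E
python3 look.py w3
```

```text
clock: 5.35
position: [0.5144, 0.0683, 0.2082]
ee_rot: [0.665, 0.241, -0.243, -0.664]
ft_force: [-0.5, -0.2, -1.3]
grip_width: 0.201
clock: 6.1
position: [0.5317, -0.1046, 0.2024]
ee_rot: [0.665, 0.241, -0.244, -0.664]
ft_force: [0.1, -0.3, -1.3]
grip_width: 0.204
clock: 6.85
position: [0.5493, -0.2772, 0.1964]
ee_rot: [0.664, 0.241, -0.244, -0.664]
ft_force: [-0.2, 0.3, 0.1]
grip_width: 0.209
[ 0.54934418 -0.27718762  0.19643547] [[0.7646, -0.0031, -0.6445], [0.6445, -0.002, 0.7646], [-0.0037, -1.0, 0.0004]] [-0.08399913  0.36942292  0.60908094  1.56363504 -0.21401968  1.27868399
  1.25595252] [-0.18605447  0.28450935  0.09713661]
```

View pics/w3.png

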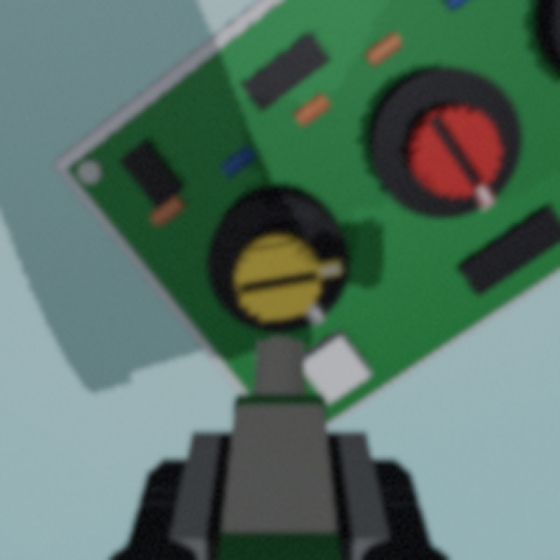

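Wrist view: yellow head at crop (280,277), slot from (240,290) to the pointer nose at (330,269), white mark at (316,314), tool tip at (280,338). Next I'll compute the head centre, height and slot direction, and the tip from the same image.

```bash
cat > meas.py <<'E'
from h import *
import sys
z=np.load("w_%s.npz"%sys.argv[1]);im,d,K,T,p,M=[z[k] for k in("im","d","K","T","p","M")]
hsv=cv2.cvtColor(im,cv2.COLOR_RGB2HSV);P=pts(d,K,T)
m=((hsv[...,0]>=22)&(hsv[...,0]<=34)&(hsv[...,1]>120)&(hsv[...,2]>60)).astype(np.uint8)
n,l,st,_=cv2.connectedComponentsWithStats(cv2.morphologyEx(m,cv2.MORPH_CLOSE,np.ones((5,5))))
k=1+np.argmax(st[1:,4]);m=(m>0)&(l==k)
zt=np.nanpercentile(P[m][:,2],[50,70,90,97]);print("head z pct",zt.round(4))
Z=float(sys.argv[2]) if len(sys.argv)>2 else zt[1]
# sub-pixel: upscaled yellow saturation, threshold
x,y,w,h=st[k,:4];s=6;x-=8;y-=8;w+=16;h+=16
big=cv2.resize(im[y:y+h,x:x+w],None,fx=s,fy=s,interpolation=cv2.INTER_CUBIC).astype(int)
ye=np.minimum(big[...,0],big[...,1])-big[...,2]
ref=np.percentile(ye[ye>40],60);mm=(ye>.5*ref).astype(np.uint8)
U=lambda a,b:((a+.5)/s-.5+x,(b+.5)/s-.5+y)
full=cv2.morphologyEx(mm,cv2.MORPH_CLOSE,cv2.getStructuringElement(2,(31,31)))
c=max(cv2.findContours(full,0,1)[0],key=cv2.contourArea)[:,0]
W=np.array([ray(*U(a,b),Z,K,T)[:2] for a,b in c])
# robust circle fit of fixed radius 14 mm on outer contour
from scipy.optimize import least_squares
f=least_squares(lambda q:np.hypot(*(W-q[:2]).T)-q[2],[*W.mean(0),.014],loss="soft_l1",f_scale=.0005)
print("head circle",f.x.round(4),"rms",np.sqrt(np.mean(f.fun**2)).round(5))
C=f.x[:2]
# slot: non-yellow pixels inside 12 mm
v,u=np.nonzero(mm==0);S=np.array([ray(*U(a,b),Z,K,T)[:2] for a,b in zip(u,v)])
S=S[np.hypot(*(S-C).T)<.0125]
c0=S.mean(0);e=np.linalg.eigh(np.cov((S-c0).T));a=e[1][:,1];a=a*np.sign(a[1]) 
print("slot yaw deg",np.degrees(np.arctan2(a[1],a[0])).round(2),"offset of C from slot line mm",(1e3*np.cross(a,C-c0)).round(2),"slot width",1e3*np.sqrt(12*e[0][0]),"n",len(S))
yaw=np.degrees(np.arctan2(M[1,0],M[0,0]));print("jaw yaw",yaw.round(2))
# tool: shank tip edge & axis columns
g=cv2.cvtColor(im,cv2.COLOR_RGB2GRAY).astype(int)
tip=p+M@[0,.0714,0];q=T[:3,:3].T@(tip-T[:3,3]);uv=(K@q)[:2]/q[2];print("pred tip px",uv.round(1),"tip",tip.round(4))
print("sat cols");
for r in range(216,240,3): print(r,hsv[r,262:298,1].tolist())
dl=np.array([*C,Z])-tip;print("to go: world",dl.round(4),"tool units",(M.T@dl/.2).round(3))
E
python3 meas.py w3
```

```text
head z pct [0.0646 0.065  0.0654 0.0657]
head circle [ 0.5487 -0.2779  0.0145] rms 0.00101
slot yaw deg 50.41 offset of C from slot line mm 1.1 slot width 1.940699450931096 n 1915
jaw yaw 40.13
pred tip px [279.5 221.8] tip [ 0.5491 -0.2773  0.125 ]
sat cols
216 [170, 172, 176, 178, 160, 167, 145, 124, 117, 75, 77, 73, 70, 47, 32, 11, 22, 33, 33, 23, 35, 22, 46, 61, 78, 100, 128, 135, 124, 110, 104, 110, 126, 143, 160, 166]
219 [174, 186, 183, 171, 182, 172, 191, 185, 170, 174, 167, 173, 162, 150, 117, 107, 86, 70, 81, 92, 108, 128, 147, 169, 182, 176, 185, 174, 178, 171, 170, 167, 164, 160, 155, 133]
222 [168, 176, 177, 174, 176, 174, 183, 168, 154, 95, 53, 39, 33, 22, 9, 9, 6, 0, 9, 10, 6, 13, 19, 26, 46, 63, 107, 152, 178, 160, 147, 117, 73, 29, 17, 10]
225 [171, 183, 171, 192, 173, 170, 174, 163, 135, 81, 31, 7, 6, 6, 6, 3, 6, 6, 3, 6, 6, 3, 3, 3, 13, 32, 57, 69, 45, 20, 13, 9, 8, 8, 6, 6]
228 [162, 179, 167, 166, 172, 167, 167, 158, 133, 84, 38, 13, 6, 6, 6, 6, 9, 3, 3, 6, 6, 7, 10, 7, 3, 0, 9, 9, 6, 7, 6, 6, 6, 7, 6, 7]
231 [87, 128, 161, 166, 168, 166, 167, 163, 132, 80, 27, 10, 6, 3, 3, 3, 3, 6, 3, 3, 3, 3, 7, 3, 3, 5, 8, 6, 6, 7, 6, 7, 6, 7, 6, 6]
234 [19, 32, 67, 109, 144, 166, 167, 158, 128, 72, 19, 6, 3, 6, 3, 6, 9, 6, 3, 6, 3, 3, 3, 0, 7, 12, 29, 28, 17, 7, 6, 6, 6, 7, 6, 6]
237 [29, 22, 17, 24, 50, 92, 130, 146, 115, 53, 13, 6, 3, 6, 6, 6, 6, 6, 3, 3, 6, 0, 3, 0, 7, 20, 58, 104, 89, 55, 25, 11, 6, 6, 6, 6]
to go: world [-0.0004 -0.0006 -0.0601] tool units [-0.002  0.3   -0.001]meas.py:28: DeprecationWarning: Arrays of 2-dimensional vectors are deprecated. Use arrays of 3-dimensional vectors instead. (deprecated in NumPy 2.0)
  print("slot yaw deg",np.degrees(np.arctan2(a[1],a[0])).round(2),"offset of C from slot line mm",(1e3*np.cross(a,C-c0)).round(2),"slot width",1e3*np.sqrt(12*e[0][0]),"n",len(S))
```

```bash
python3 -m pendant '{"offset":[[0,0.03,0],[0,0.07,0],[0,0.12,0],[0,0.16,0],[0,0.16,0],[0,0.16,0]],"turn":[[0,-0.12,0],[0,-0.23,0],[0,-0.23,0],[0,-0.23,0],[0,-0.23,0],[0,-0.23,0]]}'
python3 - <<'E'
s=open("meas.py").read()
s=s.replace("# robust","W=W[[(b>big.shape[0]/2) for a,b in c]]\nG=least_squares(lambda q:np.hypot(*(W-q).T)-.014,W.mean(0),loss='soft_l1',f_scale=.0005) if 0 else None\n# robust")
s=s.replace("*W.mean(0),.014]","*W.mean(0),.014]").replace("-q[2],","-.014,")
s=s.replace("for r in range(216,240,3)","for r in ()").replace('print("sat cols");','')
s=s.replace("from scipy.optimize import least_squares\n","").replace("import sys\n","import sys\nfrom scipy.optimize import least_squares\n",1).replace("G=least_squares(lambda q:np.hypot(*(W-q).T)-.014,W.mean(0),loss='soft_l1',f_scale=.0005) if 0 else None\n","")
s=s.replace("np.cross(a,C-c0)","(a[0]*(C-c0)[1]-a[1]*(C-c0)[0])")
s+='''
L=c0+a*np.dot(a,C-c0);print("on-line centre",L.round(4),"to go from tip, tool mm",(1e3*M.T@(np.array([*L,Z])-tip)).round(2))
'''
open("meas.py","w").write(s)
E
python3 meas.py w3; python3 look.py w4; python3 meas.py w4; python3 meas.py w4 .065
```

```text
clock: 7.75
position: [0.5497, -0.276, 0.165]
ee_rot: [0.64, 0.301, -0.303, -0.639]
ft_force: [0.4, -0.4, -0.4]
grip_width: 0.201
head z pct [0.0646 0.065  0.0654 0.0657]
head circle [ 0.5491 -0.2786  0.014 ] rms 0.00044
slot yaw deg 50.41 offset of C from slot line mm 0.39 slot width 1.940699450931096 n 1915
jaw yaw 40.13
pred tip px [279.5 221.8] tip [ 0.5491 -0.2773  0.125 ]
to go: world [-0.0001 -0.0013 -0.0601] tool units [-0.003  0.3   -0.005]
on-line centre [ 0.5494 -0.2789] to go from tip, tool mm [-0.58 60.07 -1.36]
[ 0.54968007 -0.27598074  0.16499032] [[0.6351, -0.0021, -0.7724], [0.7724, -0.0016, 0.6351], [-0.0026, -1.0, 0.0006]] [-0.05633983  0.38840752  0.56955495  1.60138447 -0.21691053  1.21730558
  1.43766754] [ 0.37506885 -0.446587   -0.39430405]
head z pct [0.0646 0.065  0.0654 0.0657]
head circle [ 0.548 -0.277  0.014] rms 0.00201
slot yaw deg 47.69 offset of C from slot line mm 4.77 slot width 15.357508975086068 n 3215
jaw yaw 50.57
pred tip px [279.5 221.9] tip [ 0.5495 -0.2761  0.0936]
to go: world [-0.0016 -0.0009 -0.0286] tool units [-0.008  0.143  0.003]
on-line centre [ 0.5515 -0.2802] to go from tip, tool mm [-1.84 28.56 -4.15]
head z pct [0.0646 0.065  0.0654 0.0657]
head circle [ 0.548 -0.277  0.014] rms 0.00201
slot yaw deg 47.65 offset of C from slot line mm 4.77 slot width 15.361119438787988 n 3216
jaw yaw 50.57
pred tip px [279.5 221.9] tip [ 0.5495 -0.2761  0.0936]
to go: world [-0.0015 -0.0009 -0.0286] tool units [-0.008  0.143  0.003]
on-line centre [ 0.5515 -0.2802] to go from tip, tool mm [-1.85 28.59 -4.16]
```

View pics/w4.png

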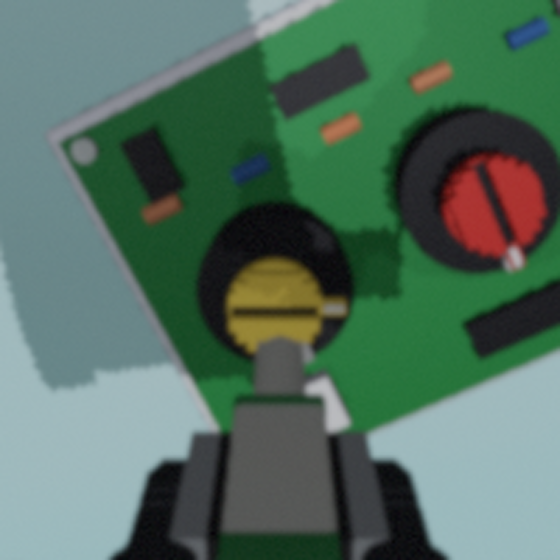

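The slot is now nearly horizontal at crop y≈311, x 232–330, just above the shank end. I'll measure it column by column.

```bash
cat > slot.py <<'E'
from h import *
import sys
z=np.load("w_%s.npz"%sys.argv[1]);im,d,K,T,p,M=[z[k] for k in("im","d","K","T","p","M")];Z=float(sys.argv[2]);r0,r1,c0,c1=map(int,sys.argv[3:7])
ye=np.minimum(im[...,0],im[...,1]).astype(float)-im[...,2]
tip=p+M@[0,.0714,0];X=[]
for c in range(c0,c1):
    w=np.clip(70 if 0 else np.percentile(ye[r0:r1,c],75)-ye[r0:r1,c],0,None);w[w<.3*w.max()]=0
    X.append(M.T@(ray(c,(w*np.arange(r0,r1)).sum()/w.sum(),Z,K,T)-tip)*1e3)
X=np.array(X);f=np.polyfit(X[:,0],X[:,2],1);print("slot line: z at x=0 mm",f[1].round(2),"slope deg (z per x)",np.degrees(np.arctan(f[0])).round(2),"resid",np.std(X[:,2]-np.polyval(f,X[:,0])).round(2))
# head left/right edges on rows near slot
for r in range(r0-2,r1+2):
    y=ye[r];on=np.nonzero(y>.5*np.percentile(y[c0:c1],75))[0];on=on[(on>c0-12)&(on<c1+12)]
    if len(on): print(r,[(M.T@(ray(q,r,Z,K,T)-tip)*1e3)[[0,2]].round(1).tolist() for q in(on[0]-.5,on[-1]+.5)],end=" ")
E
python3 slot.py w4 .065 205 219 265 291
```

```text
slot line: z at x=0 mm -1.15 slope deg (z per x) 0.3 resid 0.02
203 [[-14.5, 5.6], [11.3, 5.7]] 204 [[-14.5, 4.8], [11.3, 4.8]] 205 [[-15.4, 3.9], [12.1, 4.0]] 206 [[-15.4, 3.1], [13.0, 3.1]] 207 [[-15.4, 2.2], [17.8, 2.3]] 208 [[-15.4, 1.4], [13.0, 1.4]] 209 [[-15.4, 0.5], [13.0, 0.6]] 210 [[-16.2, -0.3], [13.0, -0.3]] 211 [[-16.3, -1.2], [18.7, -1.1]] 212 [[-15.5, -2.0], [18.7, -2.0]] 213 [[-15.5, -2.9], [13.1, -2.9]] 214 [[-15.5, -3.7], [12.3, -3.7]] 215 [[-15.5, -4.6], [12.3, -4.6]] 216 [[-15.5, -5.5], [11.5, -5.4]] 217 [[-15.5, -6.3], [11.5, -6.3]] 218 [[-14.7, -7.2], [11.5, -7.2]] 219 [[-13.9, -8.1], [10.7, -8.1]] 220 [[-13.1, -9.0], [10.7, -8.9]]
```

```bash
python3 - <<'E'
from h import *
from scipy.optimize import least_squares
for n in("w3","w4"):
    z=np.load("w_%s.npz"%n);im,K,T,p,M=[z[k] for k in("im","K","T","p","M")]
    col=im[212:262,275:285].astype(int).mean(1)
    print(n,[(212+i,*c.astype(int).tolist()) for i,c in enumerate(col) if i<14 or 24<i<40])
    def pr(x,y,zz): # tool coords
        X=p+M@[x,y,zz];q=T[:3,:3].T@(X-T[:3,3]);return ((K@q)[:2]/q[2])
    for dz in(0,-.001): 
      for dh in(0,.001): print(dz,dh,"shank front",pr(0,.0714-.008-dh,.006+dz).round(2),"shank at x=3",pr(.003,.0714-.008-dh,.0052+dz).round(2),"handle low front",pr(0,.0714-.051-dh,.009+dz).round(2))
    g=im.astype(int)
    for r in(225,228,232,248,256):
        print(r,[int(v) for v in g[r,256:304].sum(1)]) if n=="w3" else 0
E
```

```text
w3 [(212, 134, 118, 47), (213, 112, 99, 40), (214, 76, 67, 30), (215, 40, 36, 23), (216, 21, 22, 21), (217, 17, 27, 21), (218, 21, 45, 28), (219, 35, 62, 42), (220, 54, 72, 59), (221, 70, 78, 71), (222, 77, 80, 77), (223, 79, 80, 78), (224, 79, 80, 79), (225, 79, 81, 79), (237, 79, 80, 79), (238, 79, 80, 79), (239, 74, 77, 74), (240, 61, 70, 63), (241, 41, 59, 46), (242, 26, 53, 33), (243, 35, 59, 41), (244, 57, 70, 59), (245, 72, 78, 73), (246, 78, 81, 78), (247, 81, 82, 80), (248, 81, 81, 80), (249, 81, 81, 80), (250, 81, 81, 80), (251, 81, 81, 80)]
0 0 shank front [279.5  217.74] shank at x=3 [283.81 218.82] handle low front [279.59 238.36]
0 0.001 shank front [279.5  218.22] shank at x=3 [283.83 219.31] handle low front [279.59 239.08]
-0.001 0 shank front [279.49 219.09] shank at x=3 [283.8  220.17] handle low front [279.58 240.01]
-0.001 0.001 shank front [279.5  219.58] shank at x=3 [283.82 220.67] handle low front [279.59 240.73]
225 [286, 222, 167, 144, 134, 127, 135, 125, 134, 125, 143, 149, 154, 173, 189, 214, 231, 227, 239, 242, 242, 244, 246, 245, 242, 236, 242, 236, 227
[... 1337 characters left out ...]
), (225, 84, 85, 84), (237, 85, 86, 84), (238, 84, 86, 84), (239, 79, 83, 79), (240, 65, 74, 66), (241, 44, 63, 48), (242, 29, 58, 36), (243, 38, 63, 44), (244, 60, 75, 63), (245, 77, 83, 78), (246, 83, 86, 83), (247, 85, 87, 85), (248, 86, 87, 86), (249, 85, 87, 85), (250, 86, 87, 85), (251, 86, 87, 85)]
0 0 shank front [279.56 217.78] shank at x=3 [283.87 218.87] handle low front [279.67 238.43]
0 0.001 shank front [279.56 218.27] shank at x=3 [283.89 219.36] handle low front [279.68 239.14]
-0.001 0 shank front [279.56 219.14] shank at x=3 [283.86 220.22] handle low front [279.67 240.07]
-0.001 0.001 shank front [279.56 219.63] shank at x=3 [283.88 220.72] handle low front [279.67 240.79]
```

```bash
python3 -m pendant '{"offset":[[-0.003,0.02,0],[-0.006,0.05,0],[-0.006,0.08,0],[-0.006,0.105,0],[-0.006,0.12,0],[-0.006,0.12,0],[-0.006,0.12,0]],"turn":[[0,0,0],[0,0,0],[0,0,0],[0,0,0],[0,0,0],[0,0,0],[0,0,0]]}'
python3 look.py w5; python3 slot.py w5 .065 212 222 260 268;python3 slot.py w5 .065 212 222 291 297; python3 - <<'E'
import cv2
i=cv2.imread("pics/w5.png");cv2.imwrite("pics/w5c.png",cv2.resize(i[230:430,150:410],None,fx=2.4,fy=2.4))
E
```

```text
clock: 8.78
position: [0.549, -0.2771, 0.1413]
ee_rot: [0.64, 0.301, -0.303, -0.639]
ft_force: [-0.5, -0.1, 0.1]
grip_width: 0.204
[ 0.54901515 -0.27712215  0.14126447] [[0.6349, -0.0016, -0.7726], [0.7726, -0.0017, 0.6349], [-0.0023, -1.0, 0.0001]] [-0.04859334  0.4096048   0.56257096  1.6275489  -0.23010704  1.17234937
  1.44940166] [-0.49013272 -0.11527787  0.10016209]
slot line: z at x=0 mm -11.52 slope deg (z per x) -46.86 resid 0.73
210 [[-12.5, 7.5], [-0.0, 7.5]] 211 [[-13.2, 6.7], [-0.0, 6.7]] 212 [[-13.2, 5.9], [-0.0, 5.9]] 213 [[-13.3, 5.1], [-0.0, 5.2]] 214 [[-14.0, 4.4], [-0.0, 4.4]] 215 [[-14.0, 3.6], [-0.0, 3.6]] 216 [[-14.0, 2.8], [-0.0, 2.8]] 217 [[-14.0, 2.0], [-0.0, 2.0]] 218 [[-14.8, 1.2], [-0.0, 1.3]] 219 [[-14.8, 0.5], [-0.0, 0.5]] 220 [[-14.8, -0.3], [-5.2, -0.3]] 221 [[-14.8, -1.1], [-6.7, -1.1]] 222 [[-14.1, -1.9], [-6.7, -1.9]] 223 [[-14.1, -2.7], [-6.7, -2.7]] slot line: z at x=0 mm -6.42 slope deg (z per x) 32.22 resid 0.65
210 [[-0.0, 7.5], [12.4, 7.5]] 211 [[-0.0, 6.7], [12.4, 6.7]] 212 [[-0.0, 5.9], [12.5, 5.9]] 213 [[-0.0, 5.2], [12.5, 5.2]] 214 [[-0.0, 4.4], [13.2, 4.4]] 215 [[-0.0, 3.6], [14.7, 3.6]] 216 [[-0.0, 2.8], [19.9, 2.8]] 217 [[-0.0, 2.0], [19.9, 2.1]] 218 [[-0.0, 1.3], [14.0, 1.3]] 219 [[-0.0, 0.5], [14.0, 0.5]] 220 [[3.7, -0.3], [20.7, -0.3]] 221 [[6.7, -1.1], [20.7, -1.1]] 222 [[6.7, -1.9], [20.0, -1.9]] 223 [[6.7, -2.7], [14.1, -2.7]]
```

View pics/w5c.png

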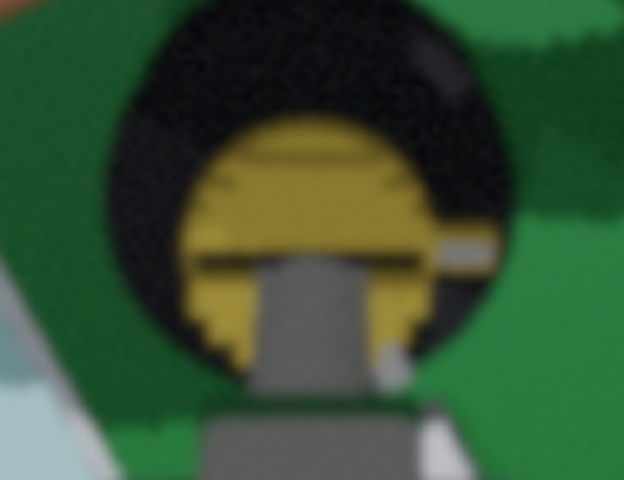

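The slot's two ends show either side of the shank at crop y≈262, level and centred in x. Checking the lateral value numerically.

```bash
python3 slot.py w5 .065 216 227 261 268|head -1;python3 slot.py w5 .065 216 227 292 296|head -1
python3 - <<'E'
from h import *
z=np.load("w_w5.npz");im=z["im"].astype(int)
for r in range(216,230): print(r,im[r,261:297,:].sum(1).tolist())
E
```

```text
slot line: z at x=0 mm 1.5 slope deg (z per x) 13.74 resid 0.39
slot line: z at x=0 mm -0.76 slope deg (z per x) -1.56 resid 0.0
216 [248, 301, 329, 336, 337, 333, 314, 314, 309, 310, 309, 307, 309, 307, 307, 311, 309, 307, 306, 308, 307, 304, 305, 310, 309, 307, 305, 309, 309, 306, 303, 307, 305, 306, 302, 297]
217 [267, 316, 337, 345, 340, 336, 326, 313, 307, 310, 309, 307, 305, 299, 304, 303, 302, 306, 306, 306, 306, 299, 304, 304, 307, 305, 304, 304, 301, 303, 303, 305, 305, 302, 305, 303]
218 [263, 306, 318, 322, 325, 317, 308, 296, 293, 298, 296, 287, 280, 281, 282, 283, 285, 285, 284, 285, 283, 283, 282, 283, 279, 279, 284, 283, 280, 279, 280, 280, 279, 282, 287, 294]
219 [239, 266, 256, 254, 255, 248, 245, 232, 237, 242, 238, 225, 224, 224, 225, 236, 243, 252, 254, 252, 246, 243, 236, 230, 221, 219, 222, 217, 220, 214, 218, 214, 218, 222, 228, 258]
220 [203, 208, 183, 163, 161, 161, 144, 148, 145, 152, 160, 154, 154, 159, 184, 207, 224, 241, 241, 244, 231, 219, 201, 180, 163, 149, 145, 138, 138, 129, 129, 132, 143, 141, 162, 224]
221 [192, 189, 162, 134, 129, 122, 126, 118, 1
[... 918 characters left out ...]
 350, 348, 345, 323, 288, 260, 260, 265, 267, 270, 270, 271, 271, 266, 264, 265, 254, 252, 254, 266, 296, 325, 336, 337, 328, 330, 336, 329, 301]
227 [201, 286, 329, 349, 351, 352, 352, 351, 349, 348, 325, 282, 263, 259, 266, 267, 274, 272, 268, 271, 269, 264, 260, 256, 252, 256, 269, 309, 334, 347, 344, 345, 341, 345, 333, 299]
228 [188, 265, 311, 331, 345, 348, 349, 350, 347, 344, 319, 282, 261, 263, 261, 267, 269, 267, 271, 270, 269, 264, 259, 261, 254, 253, 266, 305, 337, 346, 349, 346, 344, 335, 315, 279]
229 [137, 208, 253, 292, 333, 351, 349, 349, 349, 338, 311, 274, 261, 263, 266, 270, 268, 270, 269, 270, 273, 266, 266, 261, 257, 247, 262, 300, 335, 345, 351, 345, 329, 298, 266, 227]
```

```bash
python3 - <<'E'
from h import *
z=np.load("w_w4.npz");im,d,K,T,p,M=[z[k] for k in("im","d","K","T","p","M")]
P=pts(d,K,T);tip=p+M@[0,.0714,0]
for r in range(196,222):
    q=P[r,266:290];t=(q-tip)@M*1e3
    print(r,"h %.1f"%np.nanmedian(q[:,2]*1e3),"z %.2f"%np.nanmedian(t[:,2]),"zray65 %.2f"%((M.T@(ray(279,r,.065,K,T)-tip))[2]*1e3),im[r,266:290].mean(0).astype(int))
E
```

```text
196 h 61.5 z 10.51 zray65 11.50 [103  89  33]
197 h 64.2 z 10.44 zray65 10.67 [108  94  34]
198 h 64.9 z 9.80 zray65 9.84 [119 104  39]
199 h 65.2 z 9.05 zray65 9.00 [127 111  42]
200 h 65.0 z 8.14 zray65 8.16 [129 113  43]
201 h 65.0 z 7.33 zray65 7.33 [131 115  44]
202 h 65.0 z 6.49 zray65 6.49 [134 118  45]
203 h 65.2 z 5.69 zray65 5.64 [137 121  47]
204 h 65.1 z 4.82 zray65 4.80 [140 124  49]
205 h 65.0 z 3.96 zray65 3.96 [142 126  49]
206 h 65.1 z 3.14 zray65 3.11 [143 127  50]
207 h 65.1 z 2.27 zray65 2.26 [142 126  50]
208 h 65.2 z 1.46 zray65 1.41 [135 119  47]
209 h 60.5 z -0.89 zray65 0.56 [110  97  39]
210 h 60.4 z -1.80 zray65 -0.30 [71 62 28]
211 h 60.6 z -2.62 zray65 -1.15 [50 44 21]
212 h 61.1 z -3.30 zray65 -2.01 [70 61 24]
213 h 63.7 z -3.29 zray65 -2.87 [101  88  33]
214 h 64.9 z -3.76 zray65 -3.73 [129 113  44]
215 h 65.1 z -4.55 zray65 -4.59 [145 128  52]
216 h 65.2 z -5.38 zray65 -5.46 [149 133  53]
217 h 64.9 z -6.37 zray65 -6.33 [150 133  53]
218 h 65.1 z -7.18 zray65 -7.19 [149 133  53]
219 h 64.9 z -8.09 zray65 -8.06 [146 130  56]
220 h 65.1 z -8.90 zray65 -8.94 [137 124  61]
221 h 65.4 z -9.66 zray65 -9.81 [124 113  68]
```

Depth shows the slot clearly: head top at 65.0 mm, slot z from +1.0 to -3.3 (centre -1.15). I'll get the tool axis from depth the same way.

```bash
python3 - <<'E'
from h import *
for n in("w3","w4","w5"):
    z=np.load("w_%s.npz"%n);im,d,K,T,p,M=[z[k] for k in("im","d","K","T","p","M")]
    P=pts(d,K,T);tip=p+M@[0,.0714,0]
    for r in (218,219,220,221,222,223,224,227,230,234,238,240,242,244,247,250,255,260):
        t=(P[r,277:283]-tip)@M*1e3;print(n,r,"y %.1f z %.2f"%tuple(np.nanmedian(t,0)[1:]),end="; ")
    t=(P[226:236,266:294]-tip)@M*1e3;k=(abs(t[...,2]-4)<5)&(t[...,1]<-8)&(abs(t[...,0])<9);x=[ (np.nanmin(a[b][:,0]),np.nanmax(a[b][:,0])) for a,b in zip(t,k) if b.any()];print("\nx range",np.median(x,0))
E
```

```text
w3 218 y 81.8 z -26.18; w3 219 y 106.7 z -36.19; w3 220 y -8.5 z 4.51; w3 221 y -10.3 z 4.43; w3 222 y -12.5 z 4.52; w3 223 y -14.4 z 4.51; w3 224 y -15.8 z 4.28; w3 227 y -21.7 z 4.44; w3 230 y -27.1 z 4.48; w3 234 y -33.5 z 4.38; w3 238 y -39.6 z 4.32; w3 240 y -42.7 z 4.36; w3 242 y -53.1 z 7.73; w3 244 y -55.0 z 7.34; w3 247 y -59.5 z 7.63; w3 250 y -62.7 z 7.39; w3 255 y -68.6 z 7.42; w3 260 y -74.2 z 7.49; 
x range [-5.5476447   5.70947447]
w4 218 y 28.8 z -7.26; w4 219 y 28.2 z -7.94; w4 220 y -8.3 z 4.47; w4 221 y -10.2 z 4.44; w4 222 y -12.2 z 4.42; w4 223 y -14.2 z 4.46; w4 224 y -16.3 z 4.54; w4 227 y -21.4 z 4.37; w4 230 y -26.9 z 4.43; w4 234 y -33.7 z 4.50; w4 238 y -39.3 z 4.24; w4 240 y -50.2 z 7.70; w4 242 y -53.2 z 7.80; w4 244 y -55.4 z 7.57; w4 247 y -59.1 z 7.47; w4 250 y -62.9 z 7.51; w4 255 y -68.6 z 7.47; w4 260 y -74.4 z 7.61; 
x range [-5.39269316  5.60311367]
w5 218 y 4.7 z 1.33; w5 219 y 9.2 z -1.08; w5 220 y -8.0 z 4.37; w5 221 y -10.4 z 4.49; w5 222 y -12.3 z 4.49; w5 223 y -14.3 z 4.48; w5 224 y -16.6 z 4.64; w5 227 y -21.5 z 4.41; w5 230 y -26.7 z 4.36; w5 234 y -33.6 z 4.44; w5 238 y -39.6 z 4.34; w5 240 y -50.5 z 7.84; w5 242 y -52.7 z 7.59; w5 244 y -55.4 z 7.58; w5 247 y -58.9 z 7.38; w5 250 y -62.7 z 7.44; w5 255 y -69.0 z 7.65; w5 260 y -74.2 z 7.48; 
x range [-5.36253009  5.66913782]
```

Tool axis is at z=-1.5 and the slot at -1.08, so I shift z by +0.4 mm and enter slowly, 2 mm into the slot first.

```bash
python3 -m pendant '{"offset":[[-0.001,0.005,0.002],[-0.001,0.01,0.002],[-0.001,0.015,0.002],[-0.001,0.02,0.002],[-0.001,0.022,0.002],[-0.001,0.025,0.002]],"turn":[[0,0,0],[0,0,0],[0,0,0],[0,0,0],[0,0,0],[0,0,0]]}'
python3 -m pendant '{"offset":[[0,0.003,0],[0,0.006,0],[0,0.009,0],[0,0.011,0],[0,0.011,0]],"turn":[[0,0,0],[0,0,0],[0,0,0],[0,0,0],[0,0,0]]}'
```

```text
clock: 9.68
position: [0.5486, -0.277, 0.1363]
ee_rot: [0.64, 0.301, -0.303, -0.639]
ft_force: [0.4, 0.3, -0.4]
grip_width: 0.201
clock: 10.3
position: [0.5486, -0.2771, 0.134]
ee_rot: [0.64, 0.301, -0.303, -0.639]
ft_force: [-0.4, -0.0, -0.9]
grip_width: 0.202
```

In the slot by 2.4 mm with no force. Continuing to the floor in small steps.

```bash
python3 -m pendant '{"offset":[[0,0.003,0],[0,0.006,0],[0,0.009,0],[0,0.009,0]],"turn":[[0,0,0],[0,0,0],[0,0,0],[0,0,0]]}'
python3 -m pendant '{"offset":[[0,0.002,0],[0,0.004,0],[0,0.004,0],[0,0.004,0]],"turn":[[0,0,0],[0,0,0],[0,0,0],[0,0,0]]}'
```

```text
clock: 10.8
position: [0.5487, -0.2772, 0.1329]
ee_rot: [0.64, 0.302, -0.303, -0.639]
ft_force: [-0.7, 1.4, 6.3]
grip_width: 0.206
clock: 11.3
position: [0.5489, -0.2773, 0.1329]
ee_rot: [0.64, 0.302, -0.302, -0.639]
ft_force: [-2.4, 1.0, 7.7]
grip_width: 0.203
```

Seated at about 7 N. Turning clockwise slowly, with TCP shift compensation for the 1.5 mm axis offset.

```bash
python3 -m pendant '{"offset":[[0.001,0.002,0],[0.001,0.002,0],[0.002,0.002,0],[0.002,0.002,-0.001],[0.003,0.002,-0.001],[0.003,0.002,-0.001]],"turn":[[0,0.08,0],[0,0.16,0],[0,0.24,0],[0,0.32,0],[0,0.4,0],[0,0.4,0]]}'
python3 - <<'E'
from h import *
o=manip.get_obs();M=R.from_quat(o["ee_rot"]).as_matrix();print(np.degrees(np.arctan2(M[1,0],M[0,0])),M.round(4)[:,1],"tip",(np.array(o["position"])+M@[0,.0714,-.0015]).round(4),o["torque"],o["joint_pos"])
E
```

```text
clock: 12.05
position: [0.5495, -0.2769, 0.1329]
ee_rot: [0.679, 0.198, -0.198, -0.678]
ft_force: [-2.4, 1.3, 5.8]
grip_width: 0.2
32.52663677186989 [ 1.0e-04 -1.7e-03 -1.0e+00] tip [ 0.5503 -0.2783  0.0615] [0.33685048 0.60267328 0.05864914] [-0.0907732   0.42910758  0.61942301  1.63845557 -0.2651671   1.15888476
  1.16026078]
```

```bash
for i in 1 2; do python3 -m pendant '{"offset":[[0.001,0.002,0],[0.001,0.002,0],[0.002,0.002,0],[0.002,0.002,-0.001],[0.003,0.002,-0.001],[0.004,0.002,-0.001],[0.004,0.002,-0.001]],"turn":[[0,0.09,0],[0,0.18,0],[0,0.27,0],[0,0.36,0],[0,0.45,0],[0,0.54,0],[0,0.54,0]]}'
python3 - <<'E'
from h import *
o=manip.get_obs();M=R.from_quat(o["ee_rot"]).as_matrix();print(np.degrees(np.arctan2(M[1,0],M[0,0])),M.round(4)[:,1],"tip",(np.array(o["position"])+M@[0,.0714,-.0015]).round(4),o["torque"],o["joint_pos"][6])
E
done
python3 look.py w6; python3 - <<'E'
import cv2
i=cv2.imread("pics/w6.png");cv2.imwrite("pics/w6c.png",cv2.resize(i[200:430,120:440],None,fx=2.4,fy=2.4))
E
```

```text
clock: 12.92
position: [0.5502, -0.2768, 0.133]
ee_rot: [0.706, 0.05, -0.05, -0.705]
ft_force: [-2.5, 1.0, 6.7]
grip_width: 0.202
8.160685575383216 [-1.0e-04 -1.7e-03 -1.0e+00] tip [ 0.5504 -0.2785  0.0616] [0.29330199 0.82525759 0.05486387] 0.7679245815392105
clock: 13.8
position: [0.5508, -0.277, 0.1329]
ee_rot: [0.701, -0.1, 0.1, -0.699]
ft_force: [-3.0, 1.2, 6.8]
grip_width: 0.206
-16.200034682363107 [-4.0e-04 -1.6e-03 -1.0e+00] tip [ 0.5504 -0.2785  0.0615] [0.393741   0.90690224 0.02503291] 0.38031269899496456
[ 0.55083382 -0.27696441  0.13293047] [[0.9603, -0.0004, 0.279], [-0.279, -0.0016, 0.9603], [0.0001, -1.0, -0.0017]] [-0.21111494  0.47684501  0.7897662   1.64073089 -0.35921374  1.17552905
  0.3803127 ] [-2.97954923  1.20263607  6.75243586]
```

View pics/w6c.png

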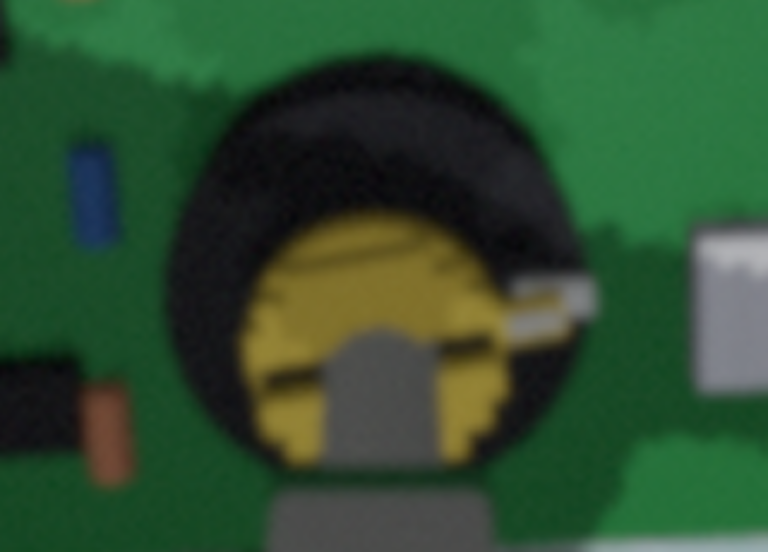

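The pointer nose at (540,320) is near the mark at (560,297). The slot is tilted about 10.8° from the jaw, so the pointer is at about -5.4° against a coil yaw of -13.4°, with about 8° still to go.

```bash
python3 -m pendant '{"offset":[[0,0.002,0],[0.001,0.002,0],[0.001,0.002,0],[0.001,0.002,0],[0.001,0.002,0],[0.001,0.002,0]],"turn":[[0,0.06,0],[0,0.12,0],[0,0.18,0],[0,0.18,0],[0,0.18,0],[0,0.18,0]]}'
python3 look.py w7; cat > ang.py <<'E'
from h import *
import sys
z=np.load("w_%s.npz"%sys.argv[1]);im,d,K,T,p,M=[z[k] for k in("im","d","K","T","p","M")]
P=pts(d,K,T);tip=p+M@[0,.0714,-.0015];t=(P-tip)@M*1e3
x,zz,h=t[...,0],t[...,2],P[...,2]
yaw=np.degrees(np.arctan2(M[1,0],M[0,0]));print("jaw",yaw)
r=np.hypot(x,zz)
# slot by darkness within the head, plane z=.065, away from the shank
v,u=np.mgrid[195:245,245:315];W=np.array([ray(a,b,.065,K,T) for a,b in zip(u.ravel(),v.ravel())]);t=(W-tip)@M*1e3
g=im[v.ravel(),u.ravel()].astype(int).sum(1)
k=(np.hypot(t[:,0],t[:,2])<12.5)&(abs(t[:,0])>7.5)&(abs(t[:,2])<6)&(g<200)
w=200-g[k];A=t[k][:,[0,2]];c=np.average(A,axis=0,weights=w);e=np.linalg.eigh(np.cov(A.T,aweights=w))[1][:,1]
s=np.degrees(np.arctan(e[1]/e[0]));print("n",k.sum(),(A[:,0]<0).sum(),"slot rel jaw deg",s,"world yaw",yaw+s,"c",c)
E
python3 ang.py w6; python3 ang.py w7
python3 - <<'E'
import cv2
i=cv2.imread("pics/w7.png");cv2.imwrite("pics/w7c.png",cv2.resize(i[200:430,120:440],None,fx=2.4,fy=2.4))
E
```

```text
clock: 14.7
position: [0.551, -0.2771, 0.133]
ee_rot: [0.692, -0.148, 0.148, -0.691]
ft_force: [-1.9, 0.3, 6.7]
grip_width: 0.203
[ 0.55095428 -0.2770781   0.13295917] [[0.9119, -0.0003, 0.4105], [-0.4105, -0.0014, 0.9119], [0.0003, -1.0, -0.0014]] [-0.23040863  0.48686048  0.81901763  1.64116825 -0.37716818  1.17940661
  0.25370625] [-1.88282593  0.30664004  6.67109198]
jaw -16.200034682363107
n 47 25 slot rel jaw deg 10.80059243317614 world yaw -5.399442249186967 c [-1.01822644  0.05391766]
jaw -24.23611490106545
n 46 25 slot rel jaw deg 10.971721112143129 world yaw -13.26439378892232 c [-1.10986376 -0.0215238 ]
```

Pointer yaw is -13.3° against a coil yaw of -13.4°. I'll back off within the play, lift straight out and check.

```bash
python3 -m pendant '{"offset":[[0,0,0],[-0.001,0,0],[-0.001,0,0],[-0.001,-0.01,0],[-0.001,-0.04,0],[-0.001,-0.1,0],[-0.001,-0.2,0],[-0.001,-0.3,0],[-0.001,-0.34,0],[-0.001,-0.34,0]],"turn":[[0,-0.08,0],[0,-0.17,0],[0,-0.17,0],[0,-0.17,0],[0,-0.17,0],[0,-0.17,0],[0,-0.17,0],[0,-0.17,0],[0,-0.17,0],[0,-0.17,0]]}'
python3 look.py w8; python3 meas.py w8 .065
```

```text
clock: 16.1
position: [0.5511, -0.277, 0.2017]
ee_rot: [0.7, -0.102, 0.102, -0.699]
ft_force: [-1.2, -0.3, 0.1]
grip_width: 0.205
[ 0.55106651 -0.2769924   0.20166509] [[0.9584, 0.0009, 0.2855], [-0.2855, -0.0016, 0.9584], [0.0013, -1.0, -0.0012]] [-0.23625582  0.41504041  0.82433021  1.56348234 -0.31144867  1.2987773
  0.34006772] [-1.16498013 -0.32100955  0.06682551]
head z pct [0.0654 0.0658 0.0663 0.0666]
head circle [ 0.5504 -0.2783  0.014 ] rms 0.00043
slot yaw deg 166.85 offset of C from slot line mm -0.22 slot width 2.0379451779663924 n 1979
jaw yaw -16.59
pred tip px [279.1 221.8] tip [ 0.5511 -0.2771  0.1303]
to go: world [-0.0008 -0.0012 -0.0653] tool units [-0.002  0.326 -0.007]
on-line centre [ 0.5503 -0.2786] to go from tip, tool mm [-0.46 65.27 -1.54]
```

View pics/w8.png

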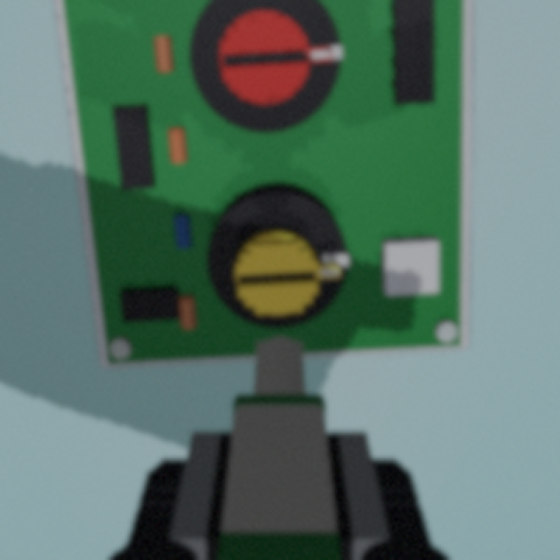

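Slot is at -13.15°, parallel with the red one at its mark, and the pointer sits at the white mark near (335,265). Carrying the tool back.

```bash
for i in 1 2 3; do python3 -m pendant '{"offset":[[-0.05,-0.01,0.12],[-0.12,-0.02,0.3],[-0.2,-0.02,0.5],[-0.28,-0.02,0.7],[-0.332,-0.02,0.804],[-0.332,-0.02,0.804]],"turn":[[0,0,0],[0,0,0],[0,0,0],[0,0,0],[0,0,0],[0,0,0]]}'; done
python3 -m pendant '{"offset":[[0,0,0],[0,0,0],[0,0,0],[0,0,0],[0,0,0],[0,0,0],[0,0,0]],"turn":[[0,-0.2,0],[0,-0.4,0],[0,-0.6,0],[0,-0.8,0],[0,-0.97,0],[0,-0.97,0],[0,-0.97,0]]}'
python3 -m pendant '{"offset":[[0,0,0],[0,0,0],[0,0,0],[0,0,0]],"turn":[[0,-0.15,0],[0,-0.29,0],[0,-0.29,0],[0,-0.29,0]]}'
python3 look.py w9; python3 - <<'E'
from h import *
z=np.load("w_w9.npz");im,d,K,T,p,M=[z[k] for k in("im","d","K","T","p","M")]
P=pts(d,K,T);tip=p+M@[0,.0714,0]
for r in range(218,246,2):
    t=(P[r,277:283]-tip)@M*1e3;print(r,"y %.1f z %.2f"%tuple(np.nanmedian(t,0)[1:]),end="; ")
dl=np.array([.4978,.2426,.0754])-p;print("\nto go tool units",(M.T@dl/.2).round(4),"yaw",np.degrees(np.arctan2(M[1,0],M[0,0])))
# hole: depth below block top, near the predicted place
n=(abs(P[...,0]-.4978)<.02)&(abs(P[...,1]-.2426)<.02)&(P[...,2]<.045)&(P[...,2]>-.02);print("hole px",n.sum(),np.nanmean(P[n],0))
b=(P[...,2]>.05)&(P[...,2]<.06)&(np.hypot(P[...,0]-.4978,P[...,1]-.2426)<.14);b=b.astype(np.uint8)
e=P[...,2]>.094
lab=cv2.connectedComponentsWithStats((e&(np.hypot(P[...,0]-.4978,P[...,1]-.2426)<.09)&(np.hypot(P[...,0]-.4978,P[...,1]-.2426)>.04)).astype(np.uint8))
for i in range(1,lab[0]):
    if lab[2][i,4]>40: q=P[lab[1]==i];print(lab[2][i,4],np.nanmean(q,0).round(4))
E
```

```text
clock: 17.0
position: [0.5326, -0.1014, 0.2036]
ee_rot: [0.7, -0.101, 0.1, -0.7]
ft_force: [0.5, -0.9, -0.3]
grip_width: 0.202
clock: 17.75
position: [0.5141, 0.0722, 0.2072]
ee_rot: [0.7, -0.101, 0.099, -0.7]
ft_force: [0.3, 0.1, 0.0]
grip_width: 0.206
clock: 18.5
position: [0.4956, 0.2451, 0.2107]
ee_rot: [0.701, -0.101, 0.099, -0.699]
ft_force: [-0.5, -0.7, -0.4]
grip_width: 0.205
clock: 19.38
position: [0.4961, 0.2437, 0.2108]
ee_rot: [0.688, 0.165, -0.167, -0.687]
ft_force: [0.4, 0.4, -1.0]
grip_width: 0.204
clock: 19.88
position: [0.4962, 0.2435, 0.2108]
ee_rot: [0.665, 0.241, -0.243, -0.664]
ft_force: [0.8, 0.2, 0.4]
grip_width: 0.202
[0.49618551 0.24345288 0.21082511] [[0.7662, -0.003, -0.6427], [0.6426, -0.0017, 0.7662], [-0.0034, -1.0, 0.0006]] [-0.94514393  0.19132329  0.4631374   1.70432441 -0.08892784  1.27024251
  0.23531011] [0.77908614 0.21473129 0.38579846]
218 y 86.3 z -27.78; 220 y -7.9 z 4.29; 222 y -11.6 z 4.19; 224 y -16.2 z 4.43; 226 y -19.4 z 4.26; 228 y -23.2 z 4.30; 230 y -26.6 z 4.26; 232 y -30.1 z 4.35; 234 y -33.4 z 4.33; 236 y -36.5 z 4.30; 238 y -39.5 z 4.26; 240 y -42.5 z 4.27; 242 y -52.9 z 7.61; 244 y -55.0 z 7.34; 
to go tool units [ 0.0057  0.6771 -0.0089] yaw 39.989870987309054
hole px 199 [0.50334782 0.23647244 0.02174475]
633 [0.4828 0.305  0.1004]
42 [0.505  0.1818 0.0973]
8868 [0.4555 0.2198 0.2853]
7686 [0.5265 0.2813 0.2868]
352 [0.5334 0.2645 0.2679]
```

Tool unchanged in grip. Aligning and descending to just above the hole.

```bash
python3 -m pendant '{"offset":[[0.006,0,-0.009],[0.006,0.05,-0.009],[0.006,0.15,-0.009],[0.006,0.25,-0.009],[0.006,0.33,-0.009],[0.006,0.38,-0.009],[0.006,0.4,-0.009],[0.006,0.4,-0.009],[0.006,0.4,-0.009]],"turn":[[0,0,0],[0,0,0],[0,0,0],[0,0,0],[0,0,0],[0,0,0],[0,0,0],[0,0,0],[0,0,0]]}'
python3 - <<'E'
from h import *
o=manip.get_obs();p=np.array(o["position"]);M=R.from_quat(o["ee_rot"]).as_matrix();print(((np.array([.4978,.2426,.0754])-p)@M/.2).round(4),M[:,1])
E
```

```text
clock: 21.15
position: [0.4983, 0.2431, 0.1314]
ee_rot: [0.664, 0.242, -0.243, -0.664]
ft_force: [-0.1, 0.0, 0.5]
grip_width: 0.195
[-0.0029  0.28   -0.0004] [-0.00214391 -0.00113678 -0.99999706]
```

```bash
python3 -m pendant '{"offset":[[-0.003,0.01,0],[-0.003,0.03,0],[-0.003,0.05,0],[-0.003,0.08,0],[-0.003,0.11,0],[-0.003,0.11,0]],"turn":[[0,0,0],[0,0,0],[0,0,0],[0,0,0],[0,0,0],[0,0,0]]}'
```

```text
clock: 21.9
position: [0.4974, 0.2425, 0.1087]
ee_rot: [0.664, 0.241, -0.244, -0.664]
ft_force: [0.2, 0.2, -0.6]
grip_width: 0.198
```

Tip is 18 mm inside the hole, no force. Continuing down.

```bash
python3 -m pendant '{"offset":[[0,0.03,0],[0,0.06,0],[0,0.09,0],[0,0.12,0],[0,0.14,0],[0,0.155,0],[0,0.155,0]],"turn":[[0,0,0],[0,0,0],[0,0,0],[0,0,0],[0,0,0],[0,0,0],[0,0,0]]}'
python3 -m pendant '{"offset":[[0,0.005,0],[0,0.01,0],[0,0.012,0],[0,0.012,0]],"turn":[[0,0,0],[0,0,0],[0,0,0],[0,0,0]]}'
```

```text
clock: 22.78
position: [0.4973, 0.2424, 0.0776]
ee_rot: [0.665, 0.241, -0.244, -0.664]
ft_force: [-0.7, -0.5, -0.5]
grip_width: 0.204
clock: 23.28
position: [0.4974, 0.2424, 0.0754]
ee_rot: [0.664, 0.241, -0.244, -0.664]
ft_force: [-1.5, 1.0, 4.9]
grip_width: 0.205
```

Seated (5 N contact at the original grasp height). Opening to 45 %, then retracting.

```bash
python3 -m pendant '{"offset":[[0,0,0],[0,0,0],[0,0,0],[0,0,0],[0,0,0]],"turn":[[0,0,0],[0,0,0],[0,0,0],[0,0,0],[0,0,0]]}' 45
python3 -m pendant '{"offset":[[0,-0.03,0],[0,-0.08,0],[0,-0.18,0],[0,-0.32,0],[0,-0.48,0],[0,-0.48,0],[0,-0.48,0]],"turn":[[0,0,0],[0,0,0],[0,0,0],[0,0,0],[0,0,0],[0,0,0],[0,0,0]]}'
python3 look.py w10; python3 - <<'E'
from h import *
z=np.load("w_w10.npz");d,K,T=z["d"],z["K"],z["T"];P=pts(d,K,T);h=P[...,2]
rr=np.hypot(P[...,0]-.498,P[...,1]-.242)
m=(h>.108)&(h<.13)&(rr<.03);print("tuner top",np.nanmean(P[m],0),np.nanpercentile(h[m],[50,95]))
for c in((.482,.304),(.512,.181)):
    k=(h>.094)&(h<.115)&(np.hypot(P[...,0]-c[0],P[...,1]-c[1])<.03);print(np.nanmean(P[k],0),k.sum())
a,d,K,T=cam("top");P=pts(d,K,T);hs=cv2.cvtColor(a,cv2.COLOR_RGB2HSV)
z=np.load("s.npz");
for x0,x1,y0,y1 in((345,369,183,207),(370,394,188,212),(396,422,194,218),(280,310,240,275),(320,375,110,155),(260,310,105,160),(375,435,260,300),(130,160,160,185),(210,240,125,155)):
    print(np.abs(a[y0:y1,x0:x1].astype(int)-z["a0"][y0:y1,x0:x1]).mean().round(1),end=" ")
E
```

```text
clock: 23.9
position: [0.4974, 0.2424, 0.0754]
ee_rot: [0.664, 0.241, -0.244, -0.664]
ft_force: [0.7, -0.7, -1.1]
grip_width: 0.446
clock: 24.78
position: [0.4975, 0.2426, 0.1714]
ee_rot: [0.664, 0.241, -0.244, -0.664]
ft_force: [-0.5, -0.2, 0.4]
grip_width: 0.452
[0.49747991 0.24256018 0.17135826] [[0.7648, -0.0032, -0.6442], [0.6442, -0.0017, 0.7649], [-0.0036, -1.0, 0.0008]] [-0.93690542  0.22691068  0.46137025  1.75208667 -0.10805287  1.19131032
  0.25470862] [-0.4629361  -0.23944427  0.37343436]
tuner top [0.49760381 0.24250426 0.1135774 ] [0.11383936 0.11456374]
[0.48287156 0.30519524 0.10087266] 883
[0.51586086 0.18349952 0.10054259] 381
3.8 3.6 7.6 8.0 7.8 9.4 10.4 53.5 11.0
```

View pics/w10.png

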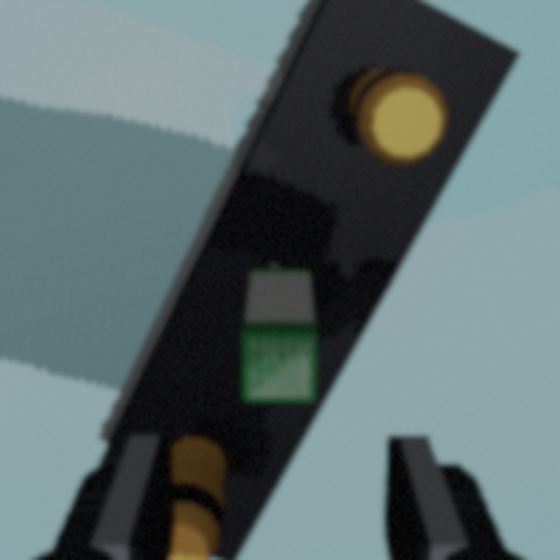

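The tuner stands upright in the middle hole, with its top at (0.4976, 0.2425, 0.1138) against (0.498, 0.242, 0.1134) at the start. The gripper is clear. Handing in.

```bash
python3 -c "
from workcell import manip
print(manip.hand_in())"
```

```text
the job is handed in; nothing more can be done
None
```

The yellow screw is turned to its mark, the tuning tool is back in its own (middle) hole and released, and the job is handed in at about 25 s. Hand-in gives no verdict, so the checks below are my own.

- **Turning:** I seated the blade in the slot and turned the screw clockwise about 64°. Vertical press readings at the wrist were about 6–8 N.
- **Pointer:** With the tool lifted clear, the slot measured -13.15° against a coil yaw of about -13.4°, parallel to the untouched red screw.
- **Tool back in place:** The handle top measured (0.4976, 0.2425, 0.1138), against (0.4980, 0.2420, 0.1134) at the start. It looks upright in the last picture, and the gripper was retracted about 96 mm.
- **Blue and red screws, other items:** A before/after comparison of the top picture showed only small differences around the coils and most bystanders. The jar's patch differed strongly. I think that is the arm or its shadow in view, since the gripper went nowhere near the jar, but I did not check further.
- **Disagreements:**
  - The blade touched the slot floor about 1.5 mm higher than the depth picture suggested.
  - One driver's centre came out 2–4 mm off its first measurement. It was partly hidden at the picture's edge, and the limit is 15 mm.

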